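# Hang the dental carrier at the curing lamp and set the timer

### The job

Hook the metal carrier with the little dental model onto the right-hand part of the rail, well clear of the lamp and with its open side away from you, and then slide it along the rail, keeping it on the rail, until it hangs centred on the lamp's pointer fin. Once it hangs there, turn the timer's dial until its pointer lines up with the index tab on the ring around it, and let go. Leave the stain bottles and the plaster cast where they are.

Things in the scene. Friction and masses are not known exactly. Their poses are not given: they have to be found in the camera images.
- carrier: Loose one-piece hanging carrier of bent aluminium, 0.11 to 0.23 kg, 156 mm tall, standing on its 56 x 56 x 3 mm tray. Origin: centre of the tray's underside; z up; +x is its open side, to face away from the robot when hung. A leg 30 mm wide, 3 mm thick rises from the tray at x = -14 mm to the hook; the dental model reaches 26 mm above the underside. It hangs level by its hook.
- carrier_hook (a point): Inside the hook, 110 mm above the carrier's underside: where the rail's axis lies when it hangs. Axes as carrier. The hook is like a gable roof (inverted V of 90 deg, 30 mm long in y, centred on y = 0) between the leg and a short lip at x = +14 mm; the lip's lower edge is 89 mm above the underside, the inner width between leg and lip is 25 mm.
- carrier_grip (a point): Middle of the grey plastic grip tab centred above the hook, 142 mm above the carrier's underside: a good TCP position for a grasp from above, also when hung (fingertips then 8 mm above the rail). The tab is 14 mm in x, 24 mm in y, and reaches from 120 to 156 mm above the underside. Axes as carrier.
- carrier_open (a point): Edge of the carrier's tray on its open side: 28 mm from the origin along the carrier's +x, on the underside.
- rail_mid (a point): Middle of the fixed round steel rail, 10 mm diameter, axis 160 mm above the table. y along the rail (to the robot's left), x away from the robot, z up; it may be turned a little about z. Posts (12 mm in y, 22 mm in x, as high as the rail) stand at y = -165 and +165 mm. The base plate, 12 mm thick, reaches from x = -45 to +145 mm.
- rail_right (a point): On the rail's axis 110 mm to the right of rail_mid, near the right-hand end: a good first hanging place (any place more than 50 mm right of lamp_mark will do). Axes as rail_mid. Bring the carrier in from the robot's side, lip above the rail and tray below it, 30 to 45 mm above its hanging height (the lip clears the rail from 26 mm up), then lower it gently.
- lamp_mark (a point): Point on the rail's axis level with the lamp's pointer fin: where carrier_hook must come. Axes as rail_mid. The fixed white lamp, a block 70 x 80 mm, stands on the base plate's far part, its front 65 mm beyond the rail, top 74 mm above the table, with a black fin 4 mm wide and 13 mm high along the middle of its top. It stands somewhere along the left half of the rail.
- dial (a joint): Angle of the timer's dial, rad, 0 to 3.6, growing clockwise seen from above; at 0 the pointer points along the timer's own left (+y). It turns about a vertical axis, stays where it is left, and needs about 0.04 N m.
- dial_grip (a point): On the dial's axis, 85 mm above the table: a good TCP position. The dial is a black disc of 33 mm radius, top 63 mm above the table, carrying a bar grip 14 mm wide and 52 mm long that reaches 91 mm above the table. The bar lies along this frame's y; a white line on it shows the pointer end, +y; z up. The fixed timer box is white, 140 x 140 mm, 55 mm high.
- dial_tip (a point): Point 37 mm from the dial's axis in the pointer's direction; it turns with the dial.
- index_tip (a point): Inner end of the black index tab (5 x 14 mm, top about 60 mm above the table) on the flat aluminium ring around the dial, 37 mm from the dial's axis. The ring and tab stay where they are.
- index_ring (a joint): Angle of the index tab, rad, with the same zero and sense as dial; 0.5 to 2.3 rad clockwise of the dial's start.
- stain_a: Bystander: small black dropper bottle, 25 mm diameter, 66 mm high, origin at its foot.
- stain_b: Bystander: another dropper bottle, the same.
- cast: Bystander: plaster cast of a jaw, 55 x 65 mm, 30 mm high, origin at its foot.

How it is judged:
On the way, in this order (a step that is already met when the one before it is completed fails the run):
1. the carrier is hooked over the rail, upright, more than 50 mm to the right of the lamp's fin (x of carrier_hook in the frame of rail_mid between -0.008 and 0.008 m and z of carrier_hook in the frame of rail_mid between -0.008 and 0.008 m and angle between carrier's own z axis and vertical below 0.2 rad and y of carrier_hook in the frame of lamp_mark below -0.05 m), for 0.2 s.
2. still hooked over the rail, it passes the stretch 45 to 15 mm right of the fin (x of carrier_hook in the frame of rail_mid between -0.008 and 0.008 m and z of carrier_hook in the frame of rail_mid between -0.008 and 0.008 m and angle between carrier's own z axis and vertical below 0.2 rad and y of carrier_hook in the frame of lamp_mark between -0.045 and -0.015 m), for 0.04 s.
3. hooked over the rail within 8 mm of the lamp's fin (x of carrier_hook in the frame of rail_mid between -0.008 and 0.008 m and z of carrier_hook in the frame of rail_mid between -0.008 and 0.008 m and angle between carrier's own z axis and vertical below 0.2 rad and y of carrier_hook in the frame of lamp_mark between -0.008 and 0.008 m), for 0.2 s.
4. the dial's pointer stands at the index tab (all of step 3 and horizontal distance between dial_tip and index_tip below 0.0045 m), for 0.2 s.
At the end, for the whole second after the job is handed in: The carrier hangs at rest and released on the rail (hook within 8 mm of the rail's axis in height and depth, tilt under 0.2 rad, open side away from the robot), within 8 mm of the lamp's fin along the rail; the dial's pointer tip is within 4.5 mm (about 7 degrees) of the index tab's inner end (all of step 4 and contact force between carrier and anything else above 0.3 N and linear speed of carrier below 0.03 m/s and angle between the x axis of carrier and the y axis of rail_mid, either way round above 1.32 rad and x of carrier_open in the frame of rail_mid above 0 m); the robot touches nothing.
It fails at once if a bottle or the cast is pushed more than 30 mm or tipped (distance of any of stain_a, stain_b, cast from where it was at the start of the episode above 0.03 m or angle between any of stain_a, stain_b, cast's own z axis and vertical above 0.5 rad).
It also fails if it takes over 64 s, if anything falls off the work surface, if the arm or the gripper's body presses on something with over 40 N, if the wrist force passes 120 N, or if a joint passes its speed limit or range.

### The arm

A 6-joint arm with a two-finger parallel gripper is mounted at the origin on the work surface. World frame = base frame: x ahead of the robot, y to its left, z up, the work surface at z = 0. Lengths are in m, angles in rad, forces in N, time in s.
With the tool pointing down it reaches from about 0.3 to 0.95 m from the base axis. Payload 3.1 kg.
Tool frame: the origin (TCP) lies between the finger pads, 19 mm behind the fingertips; this is the grasp point; z points along the fingers, y is the line along which they close (so a half turn about z gives the same grasp; the last joint's range is limited). The gripper opens to 85 mm and grips with 20 to 120 N. Pads are 22 mm wide; open, the fingers measure 114 mm over their backs; the gripper's body (76 mm by 85 mm) begins 54 mm behind the grasp point. The pads swing forward as they close: fully open they stand 13 mm farther back than shut.
Start: joints at [-0.07, 0.308, 1.634, -0, 1.2, -0.07], TCP at [0.625, -0, 0.25] pointing down, gripper open.
Joint ranges: [-3.06, 3.06], [-0.79, 1.96], [0.05, 2.63], [-1.19, 4.34], [0.05, 2.64], [-2.94, 2.94]. Speed limits (rad/s): [2.79, 2.79, 3.14, 3.14, 3.14, 3.14].

### API

Orientations are given as a unit quaternion [x, y, z, w].
In Python, from bench import manip, cams, order gives the robot as it stands. The module is installed in compiled form; this text tells all that it offers.
- The arm moves only by the tool servo_tool, never from a script. Its argument "deltas" is a list of rows, each an object with "jaw": the finger opening in m, from 0 to 0.0854; "slide": the shift along the tool's x, y, z in m, a list of three; "rot": the turn, a rotation vector about the tool's x, y, z in degrees, a list of three. In form: [{"jaw": jaw, "slide": [tx, ty, tz], "rot": [rx, ry, rz]}, ...]. A call has 1 to 20 rows; each row shifts and turns the commanded pose from where the row before left it, along the tool's axes as they then stand; what a row does not reach is not made up. A row lasts 1/12 s, in which the tool goes at most 41.7 mm and 7.16 degrees, less where a joint would pass 70% of its speed; a pose out of reach is approached as far as the arm can. A call with a gripper value outside its range is refused whole. The fingers move at their own pace and stop on an object; the grip force is fixed at half the most. Time passes only in rows, so rows that do not move let the fingers close. It gives the time, the measured TCP pose, the force, the opening and the grip force at its end, in the units of the state.
- manip.state(): the state, without advancing time (a new reading comes with each control period).
- cams.grab_frame(name): name is "scene" or "side" or "wrist"; returns (picture, depth): 420x560x3 uint8, blue, green, red; 420x560 float32, m along the optical axis (not along the pixel's ray), 0 where there is no reading.
- cams.camera_model(name): a dict with "fx", "fy", "cx", "cy" (pixels), "k1" (the pictures are not rectified: a ray, as slopes to the right and down, at radius r is drawn at 1 + k1 r^2 times it, then the intrinsics apply), "T" (4x4, takes a point from camera to world coordinates); the wrist camera has in their place "hand_eye" (4x4, takes a point from camera to tool coordinates, whose origin is the TCP and whose axes are the flange's). Camera axes: x right, y up, looking along -z (the intrinsics and any distortion apply to the point x, -y, -z); pixel columns grow to the right and rows downward; lengths in m; the calibration is good to about 2 mm. A picture is of the moment at which its call begins: read the wrist's pose just before it. camera_model takes no time and is no camera call.
- order.close_job(): hands the job in; it is judged then, once.
The state is a dict: "time_s": time; "joint_positions": joint angles; "qvel": joint speeds; "joint_efforts": joint torques, N m; "tool_pos": TCP position; "ee_rot": TCP orientation; "ft_force": force on the tool from outside, world axes, zero at the start; "moment": the same for the moment, N m; "width": finger opening in m; "finger_force": force on a finger pad.
Only numpy, scipy, OpenCV 4.12 (cv2) and the standard library are available. Lean on these libraries where they do the work, as an engineer would, in place of code of your own. Each camera call takes 0.05 s, during which the arm holds its last target. There are 200 camera calls.

## Working session

There is one attempt and no reset: what is moved stays moved. The work goes in short steps, Python scripts to look and compute and a tool call to move; the robot and the scene stay as the last step left them, time stands still between calls to the robot, and variables do not carry over. Pictures are saved under pics/ and viewed, at most 10 in all, crops included, and the job is handed in when it is done.

Besides the shell and the picture viewer there is one more tool, called as a command line: name --argument value ..., lists and objects as JSON in quotes. servo_tool: Moves the arm, as the interface text tells. Its arguments: {"type":"object","properties":{"deltas":{"type":"array"}},"required":["deltas"]}

```bash
mkdir -p pics
cat > h.py <<'E'
import numpy as np, cv2
from scipy.spatial.transform import Rotation as R
from bench import manip, cams, order
def grab(n):
    s=manip.state(); m=cams.camera_model(n); im,d=cams.grab_frame(n)
    if n=="wrist":
        T=np.eye(4); T[:3,:3]=R.from_quat(s["ee_rot"]).as_matrix(); T[:3,3]=s["tool_pos"]; m["T"]=T@np.array(m["hand_eye"])
    m["T"]=np.array(m["T"]); return im,d,m
def dirs(m,uv):
    uv=np.atleast_2d(np.asarray(uv,float)); K=np.array([[m["fx"],0,m["cx"]],[0,m["fy"],m["cy"]],[0,0,1]])
    p=cv2.undistortPoints(uv[:,None],K,np.array([m["k1"],0,0,0.]))[:,0]
    return np.c_[p[:,0],-p[:,1],-np.ones(len(p))]
def plane(m,uv,z):
    d=dirs(m,uv)@m["T"][:3,:3].T; o=m["T"][:3,3]; return o+d*((z-o[2])/d[:,2])[:,None]
def cloud(m,D):
    v,u=np.mgrid[0:D.shape[0],0:D.shape[1]]; d=dirs(m,np.c_[u.ravel(),v.ravel()])*D.ravel()[:,None]
    return (d@m["T"][:3,:3].T+m["T"][:3,3]).reshape(*D.shape,3)
def proj(m,P):
    q=(np.atleast_2d(P)-m["T"][:3,3])@m["T"][:3,:3]; a=q[:,0]/-q[:,2]; b=-q[:,1]/-q[:,2]; k=1+m["k1"]*(a*a+b*b)
    return np.c_[m["fx"]*a*k+m["cx"],m["fy"]*b*k+m["cy"]]
E
python3 - <<'E'
from h import *
a=[]
for n in("scene","side","wrist"):
    im,d,m=grab(n); np.savez("d_"+n,im=im,d=d); cv2.imwrite(f"pics/{n}0.png",im); print(n,m["T"].round(3).tolist(),m["fx"],m["k1"])
print(manip.state())
E
```

```text
scene [[0.748, -0.363, 0.556, 1.107], [0.664, 0.401, -0.631, -0.665], [0.006, 0.841, 0.541, 0.708], [0.0, 0.0, 0.0, 1.0]] 500.77437026526815 -0.17146713600679617
side [[-0.806, 0.37, -0.462, -0.068], [-0.592, -0.512, 0.623, 0.776], [-0.006, 0.775, 0.632, 0.867], [0.0, 0.0, 0.0, 1.0]] 531.6072972731042 -0.016108692311885657
wrist [[1.0, -0.0, 0.002, 0.624], [-0.0, 0.948, 0.318, 0.082], [-0.002, -0.318, 0.948, 0.373], [0.0, 0.0, 0.0, 1.0]] 331.7447369562047 -0.03250855107436839
{'time_s': 0.15, 'joint_positions': array([-6.97089799e-02,  3.08823507e-01,  1.63486822e+00,  2.86530287e-05,
        1.19973306e+00, -6.97393346e-02]), 'qvel': array([-0.00273227, -0.00226317, -0.0052783 , -0.00123246,  0.00040649,
       -0.00165517]), 'joint_efforts': array([-7.71605373e-04, -4.15801048e+01, -2.77146006e+01, -1.83032253e-04,
        6.02632252e-03, -2.39092765e-05]), 'tool_pos': array([6.24391100e-01, 1.75920824e-05, 2.49011707e-01]), 'ee_rot': array([ 7.07099434e-01,  7.07113534e-01, -5.90983282e-04, -7.00067986e-04]), 'ft_force': array([ 0.07276229, -0.05782033,  0.29936913]), 'moment': array([0.0307493 , 0.01995336, 0.0029617 ]), 'finger_force': 0.0, 'width': 0.08511293754042165}
```

View pics/scene0.png

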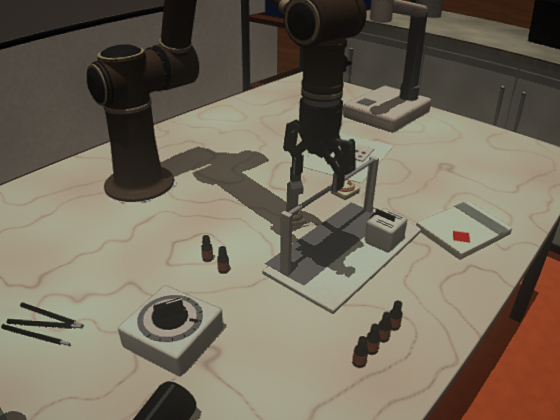

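View pics/side0.png

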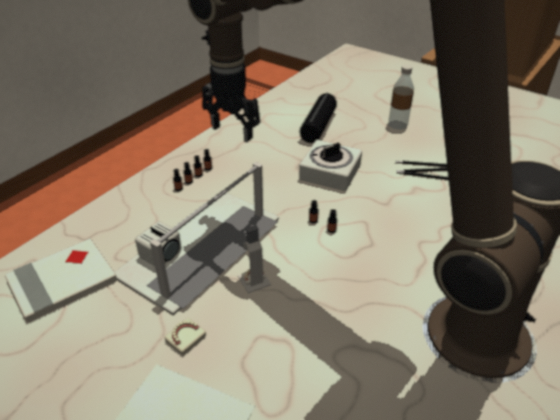

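Scene view: timer at (170,320), right post (287,245), left post (372,185), lamp at (386,228), bottles at (207,250)/(223,260). Side view: carrier tab about (253,232), tray (257,283), lamp and fin near (160,240), cast (185,335), timer (330,160). Next, depth clouds.

Run:
```python
from h import *
for n in("scene","side"):
    z=np.load(f"d_{n}.npz"); m=cams.camera_model(n); m["T"]=np.array(m["T"]); C=cloud(m,z["d"]); C[z["d"]==0]=np.nan; np.save("c_"+n,C)
    pts={"scene":[(288,214),(372,160),(330,187),(388,216),(375,211),(398,220),(171,300),(170,310),(194,320),(207,238),(223,250),(345,188)],
     "side":[(253,225),(253,232),(253,240),(254,262),(257,283),(162,272),(258,168),(210,212),(150,232),(162,240),(332,152),(185,335),(313,205),(332,214)]}[n]
    for p in pts: print(n,p,C[p[1],p[0]].round(3), z["im"][p[1],p[0]])
s=np.load("d_side.npz")["im"][190:310,110:290]; w=np.load("d_scene.npz")["im"][270:370,110:230]
cv2.imwrite("pics/crop0.png",np.hstack([cv2.resize(s,(540,360),interpolation=3)[:, 180:],cv2.resize(w,(432,360),interpolation=3)]))
```

```text
scene (288, 214) [ 0.581 -0.028  0.164] [140 154 167]
scene (372, 160) [0.576 0.291 0.162] [ 99 107 114]
scene (330, 187) [0.58  0.113 0.165] [55 60 63]
scene (388, 216) [0.674 0.219 0.079] [28 33 34]
scene (375, 211) [0.641 0.216 0.08 ] [ 92 106 105]
scene (398, 220) [0.697 0.228 0.073] [152 172 171]
scene (171, 300) [ 0.534 -0.295  0.089] [62 71 75]
scene (170, 310) [ 0.545 -0.307  0.079] [30 34 35]
scene (194, 320) [ 0.58  -0.283  0.061] [24 29 30]
scene (207, 238) [ 0.414 -0.101  0.063] [34 40 42]
scene (223, 250) [ 0.469 -0.105  0.061] [34 40 41]
scene (345, 188) [0.471 0.347 0.018] [68 91 95]
side (253, 225) [0.456 0.142 0.155] [67 69 70]
side (253, 232) [0.448 0.153 0.148] [38 40 40]
side (253, 240) [0.448 0.154 0.127] [38 39 40]
side (254, 262) [0.443 0.159 0.07 ] [56 61 65]
side (257, 283) [0.441 0.155 0.003] [65 70 74]
side (162, 272) [0.562 0.307 0.092] [57 63 66]
side (258, 168) [ 0.568 -0.02   0.16 ] [67 73 77]
side (210, 212) [0.68  0.039 0.012] [191 211 202]
side (150, 232) [0.691 0.222 0.071] [157 175 173]
side (162, 240) [0.57  0.287 0.16 ] [101 107 110]
side (332, 152) [ 0.531 -0.3    0.07 ] [4 5 4]
side (185, 335) [0.464 0.356 0.015] [171 207 199]
side (313, 205) [ 0.458 -0.094  0.053] [ 8  9 10]
side (332, 214) [ 0.401 -0.088  0.056] [13 10 12]
```

View pics/crop0.png

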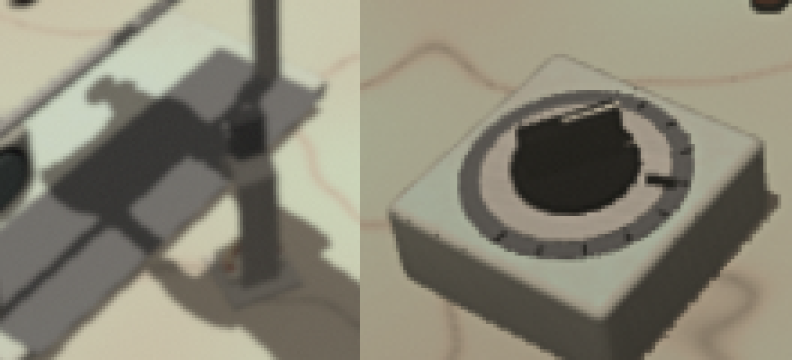

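View pics/wrist0.png

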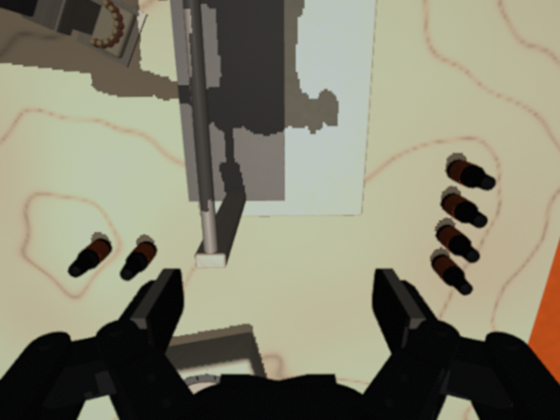

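The wrist view shows the carrier only at the top-left edge (70,30), turned; the rail runs from (210,255) upward. I'll move the wrist camera over the carrier for a better look.

servo_tool --deltas '[{"jaw":0.085,"slide":[0.025,-0.02,-0.012],"rot":[0,0,0]},{"jaw":0.085,"slide":[0.025,-0.02,-0.012],"rot":[0,0,0]},{"jaw":0.085,"slide":[0.025,-0.02,-0.012],"rot":[0,0,0]},{"jaw":0.085,"slide":[0.025,-0.02,-0.012],"rot":[0,0,0]},{"jaw":0.085,"slide":[0.025,-0.02,-0.012],"rot":[0,0,0]},{"jaw":0.085,"slide":[0.025,-0.02,-0.012],"rot":[0,0,0]},{"jaw":0.085,"slide":[0.025,-0.02,-0.012],"rot":[0,0,0]},{"jaw":0.085,"slide":[0.025,-0.02,-0.012],"rot":[0,0,0]},{"jaw":0.085,"slide":[0,0,0],"rot":[0,0,0]},{"jaw":0.085,"slide":[0,0,0],"rot":[0,0,0]}]'

```text
time_s: 0.98
tool_pos: [0.4645, 0.2011, 0.3468]
ee_rot: [0.706, 0.708, 0.001, 0.001]
ft_force: [0.7, -0.1, -0.2]
width: 0.0849
finger_force: 0.0
```

Run:
```python
from h import *
print(manip.state()["tool_pos"],manip.state()["time_s"])
im,d,m=grab("wrist"); C=cloud(m,d); C[d==0]=np.nan; np.savez("w1",im=im,C=C); 
cv2.imwrite("pics/w1.png",im)
# carrier points
near=(abs(C[...,0]-.45)<.08)&(abs(C[...,1]-.15)<.08)
for lo,hi in((.15,.162),(.0025,.004),(.004,.03),(.14,.15)):
    k=near&(C[...,2]>lo)&(C[...,2]<hi); P=C[k]
    if len(P)<5: print(lo,len(P)); continue
    r=cv2.minAreaRect((P[:,:2]*1000).astype(np.float32)); print(lo,len(P),P.mean(0).round(4),r)
```

```text
[0.46449102 0.20114036 0.34684534] 0.9833
0.15 311 [0.4536 0.1493 0.1553] ((453.5308837890625, 148.51556396484375), (23.683265686035156, 14.199159622192383), 61.608978271484375)
0.0025 344 [0.4502 0.1568 0.0032] ((456.00726318359375, 140.31382751464844), (126.35986328125, 155.88241577148438), 14.120914459228516)
0.004 1440 [0.4967 0.1545 0.014 ] ((476.358642578125, 150.02980041503906), (159.79298400878906, 107.24711608886719), 89.99849700927734)
0.14 63 [0.4542 0.1562 0.1452] ((450.4774475097656, 153.3238067626953), (25.06255531311035, 10.61855697631836), 31.643932342529297)
```

View pics/w1.png

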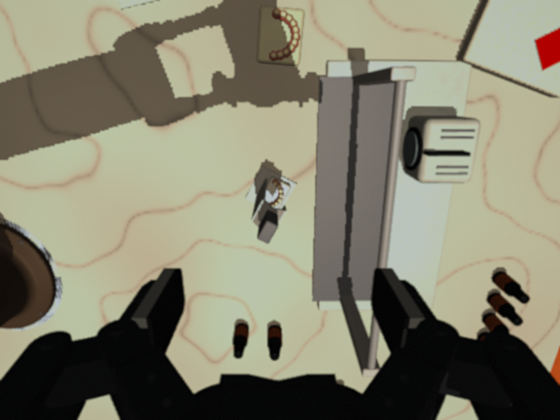

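The picture shows the carrier tab at (268,222) with its leg on the left and the tray with teeth on the right (280,190), so +x points right and down, about -28°. The rail runs (400,75)-(370,370), with the lamp fin at (447,153).

Run:
```python
from h import *
W=np.load("w1.npz"); 
for n,C,im in(("w",W["C"],W["im"]),("scene",np.load("c_scene.npy"),np.load("d_scene.npz")["im"]),("side",np.load("c_side.npy"),np.load("d_side.npz")["im"])):
    k=(C[...,2]>.154)&(C[...,2]<.172)&(abs(C[...,0]-.575)<.03)&(C[...,1]>-.01)&(C[...,1]<.275); P=C[k]
    if len(P)>20:
        f=np.polyfit(P[:,1],P[:,0],1); 
        k2=(C[...,2]>.154)&(C[...,2]<.172)&(abs(C[...,0]-.575)<.04)&(C[...,1]>-.1)&(C[...,1]<.35); Q=C[k2]
        print(n,"rail x=",f.round(4),len(P),"yrange",Q[:,1].min().round(3),Q[:,1].max().round(3),"z",np.percentile(P[:,2],[50,95]).round(3))
    k=(C[...,2]>.06)&(C[...,2]<.095)&(C[...,0]>.63)&(C[...,0]<.75)&(C[...,1]>.1)&(C[...,1]<.29)
    P=C[k]; g=im[k].max(1)
    if len(P): 
        T=P[:,2]>.079; F=P[T]
        if T.sum()>5: print(" fin",F.mean(0).round(4),np.polyfit(F[:,0],F[:,1],1).round(3),T.sum())
        t=P[(P[:,2]>.069)&(P[:,2]<.078)]; print(" lamp top",cv2.minAreaRect((t[:,:2]*1000).astype(np.float32)))
# fin by colour in wrist
im=W["im"]; m=None
sub=im[125:180,418:478].max(2); ys,xs=np.where(sub<60); print(len(xs), xs.min()+418,xs.max()+418,ys.min()+125,ys.max()+125)
```

```text
w rail x= [-0.0087  0.5741] 2099 yrange -0.035 0.307 z [0.164 0.166]
 fin [0.6633 0.2178 0.086 ] [0.025 0.201] 206
 lamp top ((670.5011596679688, 219.22064208984375), (72.28173828125, 76.86905670166016), 0.1887567937374115)
scene rail x= [-0.0112  0.5792] 336 yrange -0.037 0.307 z [0.163 0.165]
 fin [0.6668 0.2163 0.0837] [0.026 0.199] 86
 lamp top ((673.4620971679688, 214.58340454101562), (74.98125457763672, 80.8807144165039), 5.248867511749268)
side rail x= [-0.0099  0.574 ] 510 yrange -0.032 0.309 z [0.162 0.165]
 fin [0.6682 0.2199 0.0843] [0.027 0.202] 50
 lamp top ((669.0341796875, 220.8896484375), (77.90524291992188, 74.93478393554688), 87.98753356933594)
340 418 468 125 165
```

servo_tool --deltas '[{"jaw":0.085,"slide":[-0.013,-0.003,0.012],"rot":[0,0,7.1]},{"jaw":0.085,"slide":[-0.013,-0.003,0.012],"rot":[0,0,7.1]},{"jaw":0.085,"slide":[-0.013,-0.003,0.012],"rot":[0,0,7.1]},{"jaw":0.085,"slide":[-0.01,0.0,0.012],"rot":[0,0,7.1]},{"jaw":0.085,"slide":[0,0,0.012],"rot":[0,0,0]},{"jaw":0.085,"slide":[0,0,0.01],"rot":[0,0,0]},{"jaw":0.085,"slide":[0,0,0],"rot":[0,0,0]},{"jaw":0.085,"slide":[0,0,0],"rot":[0,0,0]}]'

```text
time_s: 1.7
tool_pos: [0.4476, 0.1526, 0.2749]
ee_rot: [0.859, 0.512, -0.001, -0.0]
ft_force: [0.4, -0.5, 0.6]
width: 0.085
finger_force: 0.0
```

servo_tool --deltas '[{"jaw":0.085,"slide":[0,0.007,0.02],"rot":[0,0,0]},{"jaw":0.085,"slide":[0,0,0.03],"rot":[0,0,0]},{"jaw":0.085,"slide":[0,0,0.03],"rot":[0,0,0]},{"jaw":0.085,"slide":[0,0,0.025],"rot":[0,0,0]},{"jaw":0.085,"slide":[0,0,0.02],"rot":[0,0,0]},{"jaw":0.085,"slide":[0,0,0.008],"rot":[0,0,0]},{"jaw":0.085,"slide":[0,0,0],"rot":[0,0,0]},{"jaw":0.085,"slide":[0,0,0],"rot":[0,0,0]},{"jaw":0,"slide":[0,0,0],"rot":[0,0,0]},{"jaw":0,"slide":[0,0,0],"rot":[0,0,0]},{"jaw":0,"slide":[0,0,0],"rot":[0,0,0]},{"jaw":0,"slide":[0,0,0],"rot":[0,0,0]},{"jaw":0,"slide":[0,0,0],"rot":[0,0,0]},{"jaw":0,"slide":[0,0,0],"rot":[0,0,0]},{"jaw":0,"slide":[0,0,0],"rot":[0,0,0]},{"jaw":0,"slide":[0,0,0],"rot":[0,0,0]}]'

```text
time_s: 3.03
tool_pos: [0.4544, 0.15, 0.1434]
ee_rot: [0.859, 0.512, 0.001, 0.0]
ft_force: [0.6, -0.8, 1.8]
width: 0.0134
finger_force: 59.4
```

servo_tool --deltas '[{"jaw":0,"slide":[0,0,-0.01],"rot":[0,0,0]},{"jaw":0,"slide":[0,0,-0.02],"rot":[0,0,-4]},{"jaw":0,"slide":[0,0,-0.02],"rot":[0,0,-5]},{"jaw":0,"slide":[0,0,-0.02],"rot":[0,0,-5]},{"jaw":0,"slide":[0,0,-0.018],"rot":[0,0,-5]},{"jaw":0,"slide":[0,0,0],"rot":[0,0,-5]},{"jaw":0,"slide":[0,0,0],"rot":[0,0,-5]},{"jaw":0,"slide":[-0.01,0,0],"rot":[0,0,0]},{"jaw":0,"slide":[-0.02,0,0],"rot":[0,0,0]},{"jaw":0,"slide":[-0.025,0,0],"rot":[0,0,0]},{"jaw":0,"slide":[-0.025,0,0],"rot":[0,0,0]},{"jaw":0,"slide":[-0.025,0,0],"rot":[0,0,0]},{"jaw":0,"slide":[-0.015,0,0],"rot":[0,0,0]},{"jaw":0,"slide":[0,0,0],"rot":[0,0,0]},{"jaw":0,"slide":[0,0,0],"rot":[0,0,0]},{"jaw":0,"slide":[0,0,0],"rot":[0,0,0]}]'

```text
time_s: 4.37
tool_pos: [0.4546, 0.0301, 0.2307]
ee_rot: [0.704, 0.71, -0.0, -0.001]
ft_force: [-1.6, 0.5, -1.5]
width: 0.0129
finger_force: 59.0
```

Run:
```python
from h import *
a,d,m=grab("scene"); C=cloud(m,d)
b,d2,m2=grab("side"); 
print(manip.state()["tool_pos"],R.from_quat(manip.state()["ee_rot"]).as_matrix().round(3).tolist(),manip.state()["width"])
cv2.imwrite("pics/hold.png",np.hstack([cv2.resize(a[100:320,170:410],(390,358)),cv2.resize(b[80:300,150:390],(390,358))]))
```

```text
[0.45482805 0.03057954 0.2308166 ] [[-0.011, 1.0, -0.001], [1.0, 0.011, 0.0], [0.0, -0.001, -1.0]] 0.013115365042963291
```

View pics/hold.png

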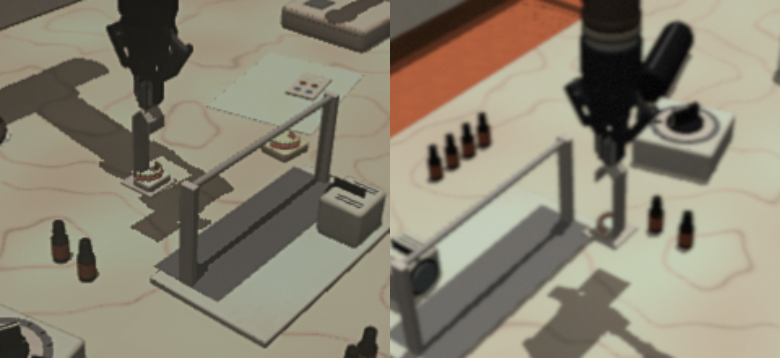

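The carrier hangs level in the gripper (left half: tray at (150,178), teeth facing the rail; right half: leg at (617,200)). Next, move in over the rail.

servo_tool --deltas '[{"jaw":0,"slide":[0,0.01,0],"rot":[0,0,0]},{"jaw":0,"slide":[0,0.02,0],"rot":[0,0,0]},{"jaw":0,"slide":[0,0.02,0],"rot":[0,0,0]},{"jaw":0,"slide":[0,0.02,0],"rot":[0,0,0]},{"jaw":0,"slide":[0,0.02,0],"rot":[0,0,0]},{"jaw":0,"slide":[0,0.02,0],"rot":[0,0,0]},{"jaw":0,"slide":[0,0.011,0],"rot":[0,0,0]},{"jaw":0,"slide":[0,0,0],"rot":[0,0,0]},{"jaw":0,"slide":[0,0,0],"rot":[0,0,0]},{"jaw":0,"slide":[0,0,0],"rot":[0,0,0]}]'

```text
time_s: 5.3
tool_pos: [0.5753, 0.0317, 0.2304]
ee_rot: [0.703, 0.711, -0.001, -0.001]
ft_force: [0.5, 0.6, -2.6]
width: 0.0129
finger_force: 59.0
```

servo_tool --deltas '[{"jaw":0,"slide":[0,0,0.005],"rot":[0,0,0]},{"jaw":0,"slide":[0,0,0.006],"rot":[0,0,0]},{"jaw":0,"slide":[0,0,0.006],"rot":[0,0,0]},{"jaw":0,"slide":[0,0,0.005],"rot":[0,0,0]},{"jaw":0,"slide":[0,0,0.004],"rot":[0,0,0]},{"jaw":0,"slide":[0,0,0],"rot":[0,0,0]},{"jaw":0,"slide":[0,0,0],"rot":[0,0,0]}]'

```text
time_s: 5.88
tool_pos: [0.5758, 0.0312, 0.2045]
ee_rot: [0.703, 0.711, -0.0, -0.0]
ft_force: [0.8, 0.1, -0.7]
width: 0.0131
finger_force: 58.9
```

servo_tool --deltas '[{"jaw":0,"slide":[0,0,0.003],"rot":[0,0,0]},{"jaw":0,"slide":[0,0,0.003],"rot":[0,0,0]},{"jaw":0,"slide":[0,0,0.002],"rot":[0,0,0]},{"jaw":0,"slide":[0,0,0.001],"rot":[0,0,0]},{"jaw":0,"slide":[0,0,0],"rot":[0,0,0]},{"jaw":0,"slide":[0,0,0],"rot":[0,0,0]}]'

```text
time_s: 6.38
tool_pos: [0.5761, 0.0312, 0.1959]
ee_rot: [0.703, 0.711, -0.0, -0.0]
ft_force: [0.3, 0.3, -0.3]
width: 0.0133
finger_force: 59.1
```

servo_tool --deltas '[{"jaw":0,"slide":[0,0,0.001],"rot":[0,0,0]},{"jaw":0,"slide":[0,0,0.001],"rot":[0,0,0]},{"jaw":0,"slide":[0,0,0.001],"rot":[0,0,0]},{"jaw":0,"slide":[0,0,0],"rot":[0,0,0]},{"jaw":0,"slide":[0,0,0],"rot":[0,0,0]},{"jaw":0,"slide":[0,0,0],"rot":[0,0,0]}]'

```text
time_s: 6.88
tool_pos: [0.5763, 0.0312, 0.1942]
ee_rot: [0.703, 0.711, 0.0, 0.0]
ft_force: [-2.6, 0.2, 5.0]
width: 0.0133
finger_force: 60.0
```

servo_tool --deltas '[{"jaw":0,"slide":[0,-0.001,0],"rot":[0,0,0]},{"jaw":0,"slide":[0,-0.001,0],"rot":[0,0,0]},{"jaw":0,"slide":[0,0,0],"rot":[0,0,0]},{"jaw":0,"slide":[0,0,0],"rot":[0,0,0]}]'

```text
time_s: 7.22
tool_pos: [0.5757, 0.0312, 0.1939]
ee_rot: [0.703, 0.711, 0.002, 0.002]
ft_force: [3.3, -0.7, 3.7]
width: 0.0135
finger_force: 59.6
```

servo_tool --deltas '[{"jaw":0,"slide":[0,0.001,0],"rot":[0,0,0]},{"jaw":0,"slide":[0.004,0,0],"rot":[0,0,0]},{"jaw":0,"slide":[0.008,0,0],"rot":[0,0,0]},{"jaw":0,"slide":[0.01,0,0],"rot":[0,0,0]},{"jaw":0,"slide":[0.01,0,0],"rot":[0,0,0]},{"jaw":0,"slide":[0.01,0,0],"rot":[0,0,0]},{"jaw":0,"slide":[0.01,0,0],"rot":[0,0,0]},{"jaw":0,"slide":[0.01,0,0],"rot":[0,0,0]},{"jaw":0,"slide":[0.01,0,0],"rot":[0,0,0]},{"jaw":0,"slide":[0.005,0,0],"rot":[0,0,0]},{"jaw":0,"slide":[0,0,0],"rot":[0,0,0]},{"jaw":0,"slide":[0,0,0],"rot":[0,0,0]}]'

```text
time_s: 8.22
tool_pos: [0.5751, 0.1071, 0.1939]
ee_rot: [0.703, 0.711, -0.0, 0.002]
ft_force: [1.5, -2.1, 6.2]
width: 0.0134
finger_force: 60.1
```

servo_tool --deltas '[{"jaw":0,"slide":[0,0.0004,-0.0004],"rot":[0,0,0]},{"jaw":0,"slide":[0.006,0,0],"rot":[0,0,0]},{"jaw":0,"slide":[0.01,0,0],"rot":[0,0,0]},{"jaw":0,"slide":[0.01,0,0],"rot":[0,0,0]},{"jaw":0,"slide":[0.01,0,0],"rot":[0,0,0]},{"jaw":0,"slide":[0.01,0,0],"rot":[0,0,0]},{"jaw":0,"slide":[0.01,0,0],"rot":[0,0,0]},{"jaw":0,"slide":[0.01,0,0],"rot":[0,0,0]},{"jaw":0,"slide":[0.01,0,0],"rot":[0,0,0]},{"jaw":0,"slide":[0.01,0,0],"rot":[0,0,0]},{"jaw":0,"slide":[0.01,0,0],"rot":[0,0,0]},{"jaw":0,"slide":[0.006,0,0],"rot":[0,0,0]},{"jaw":0,"slide":[0.004,0,0],"rot":[0,0,0]},{"jaw":0,"slide":[0,0,0],"rot":[0,0,0]},{"jaw":0,"slide":[0,0,0],"rot":[0,0,0]}]'

```text
time_s: 9.47
tool_pos: [0.574, 0.2127, 0.1939]
ee_rot: [0.703, 0.711, -0.001, 0.001]
ft_force: [0.9, -4.5, 5.0]
width: 0.0131
finger_force: 60.1
```

Run:
```python
from h import *
from scipy import ndimage
for n in("scene","wrist","side"):
    im,d,m=grab(n); C=cloud(m,d); C[d==0]=np.nan
    fin=(C[...,2]>.079)&(C[...,2]<.09)&(C[...,0]>.635)&(C[...,0]<.71)&(C[...,1]>.19)&(C[...,1]<.25)
    F=C[fin]; print(n,"fin",len(F), F.mean(0).round(4) if len(F) else "", F[:,1].min() if len(F) else "",F[:,1].max() if len(F) else "")
    for lo,hi,nm in((.052,.08,"model"),(.12,.15,"leg/lip")):
        k=(C[...,2]>lo)&(C[...,2]<hi)&(abs(C[...,0]-.575)<.035)&(abs(C[...,1]-.21)<.06); P=C[k]
        if len(P)>5: print("  ",nm,len(P),np.percentile(P[:,1],[2,98]).round(4),P.mean(0).round(4))
    if n!="side": cv2.imwrite(f"pics/f_{n}.png",im)
a=cv2.imread("pics/f_scene.png")[120:280,300:450]; b=cv2.imread("pics/f_wrist.png")[0:420,:]
cv2.imwrite("pics/f.png",np.hstack([cv2.resize(a,(394,420)),cv2.resize(b,(400,420))]))
```

```text
scene fin 84 [0.6663 0.2164 0.0837] 0.21130618297748716 0.22155833782607526
   model 365 [0.1815 0.2325] [0.5806 0.2031 0.0632]
   leg/lip 83 [0.1954 0.2249] [0.5721 0.2087 0.1352]
wrist fin 578 [0.6648 0.2186 0.0855] 0.21566394594199326 0.22069287525962167
   model 2571 [0.1847 0.2375] [0.5757 0.2156 0.0597]
   leg/lip 193 [0.2147 0.2261] [0.5665 0.224  0.137 ]
side fin 45 [0.6678 0.2198 0.0847] 0.21627879282402174 0.22283449206432127
   model 373 [0.1873 0.2401] [0.5687 0.2205 0.062 ]
   leg/lip 124 [0.1979 0.2281] [0.5593 0.2137 0.135 ]
```

View pics/f.png

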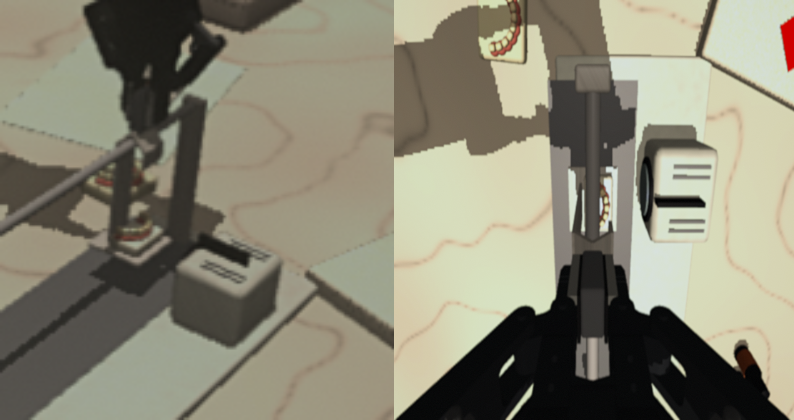

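The left picture shows the carrier hanging upright on the rail, just short of the lamp fin; the right one shows the teeth facing the lamp, with the fin at (680,202). About 5 mm more to the left is needed, then release.

servo_tool --deltas '[{"jaw":0,"slide":[0.003,0,0],"rot":[0,0,0]},{"jaw":0,"slide":[0.002,0,0],"rot":[0,0,0]},{"jaw":0,"slide":[0,0,0],"rot":[0,0,0]},{"jaw":0,"slide":[0,0,0],"rot":[0,0,0]},{"jaw":0,"slide":[0,0,0],"rot":[0,0,0]},{"jaw":0.03,"slide":[0,0,0],"rot":[0,0,0]},{"jaw":0.05,"slide":[0,0,0],"rot":[0,0,0]},{"jaw":0.05,"slide":[0,0,0],"rot":[0,0,0]},{"jaw":0.05,"slide":[0,0,0],"rot":[0,0,0]},{"jaw":0.05,"slide":[0,0,0],"rot":[0,0,0]},{"jaw":0.05,"slide":[0,0,-0.01],"rot":[0,0,0]},{"jaw":0.05,"slide":[0,0,-0.025],"rot":[0,0,0]},{"jaw":0.05,"slide":[0,0,-0.03],"rot":[0,0,0]},{"jaw":0.05,"slide":[0,0,-0.03],"rot":[0,0,0]},{"jaw":0.05,"slide":[0,0,-0.02],"rot":[0,0,0]},{"jaw":0.05,"slide":[0,0,0],"rot":[0,0,0]},{"jaw":0.05,"slide":[0,0,0],"rot":[0,0,0]}]'

```text
time_s: 11.03
tool_pos: [0.5744, 0.2196, 0.3109]
ee_rot: [0.703, 0.711, 0.002, 0.001]
ft_force: [-0.7, 0.6, -0.8]
width: 0.0498
finger_force: 0.0
```

Run:
```python
from h import *
for n in("scene","wrist","side"):
    im,d,m=grab(n); C=cloud(m,d); C[d==0]=np.nan
    fin=(C[...,2]>.079)&(C[...,2]<.09)&(C[...,0]>.635)&(C[...,0]<.71)&(C[...,1]>.19)&(C[...,1]<.25)
    F=C[fin]; print(n,"fin",len(F), F.mean(0).round(4) if len(F) else "")
    for lo,hi,nm in((.045,.056,"tray"),(.12,.15,"leg/lip"),(.185,.202,"tab")):
        k=(C[...,2]>lo)&(C[...,2]<hi)&(abs(C[...,0]-.575)<.035)&(abs(C[...,1]-.217)<.045); P=C[k]
        if len(P)>5: print("  ",nm,len(P),np.percentile(P[:,1],[2,98]).round(4),np.percentile(P[:,0],[2,98]).round(4),P.mean(0).round(4),P[:,2].max().round(3))
    if n=="scene":
        T=(C[...,2]>.068)&(C[...,2]<.096)&(abs(C[...,0]-.53)<.06)&(abs(C[...,1]+.3)<.06); print("dial bar",C[T].mean(0).round(4),T.sum())
print(manip.state()["tool_pos"],manip.state()["time_s"])
```

```text
scene fin 78 [0.6668 0.2166 0.084 ]
   tray 130 [0.1859 0.239 ] [0.5479 0.6042] [0.5811 0.2018 0.0528] 0.056
   leg/lip 85 [0.1993 0.2304] [0.5604 0.5907] [0.5715 0.2137 0.1345] 0.15
   tab 63 [0.2022 0.2242] [0.5698 0.5813] [0.577  0.2096 0.1938] 0.201
dial bar [ 0.5401 -0.3075  0.083 ] 394
wrist fin 242 [0.6649 0.2186 0.0858]
   tray 793 [0.189  0.2426] [0.5464 0.6017] [0.5698 0.2213 0.0535] 0.056
   leg/lip 42 [0.2256 0.2304] [0.558  0.5881] [0.5656 0.2296 0.1374] 0.149
   tab 126 [0.2255 0.2274] [0.5665 0.5797] [0.5732 0.2269 0.1937] 0.202
side fin 48 [0.6682 0.2199 0.0843]
   tray 223 [0.1893 0.2459] [0.5465 0.5997] [0.5615 0.2238 0.0524] 0.056
   leg/lip 127 [0.2017 0.2326] [0.5573 0.5619] [0.5592 0.2177 0.1353] 0.15
   tab 87 [0.2071 0.2302] [0.5655 0.579 ] [0.5695 0.2215 0.1941] 0.202
[0.57240302 0.21892892 0.30648386] 11.1833
```

The carrier hangs within 2 mm of the fin. Now on to the timer.

servo_tool --deltas '[{"jaw":0.05,"slide":[-0.02,-0.002,0],"rot":[0,0,0]},{"jaw":0.05,"slide":[-0.035,-0.002,0],"rot":[0,0,0]},{"jaw":0.05,"slide":[-0.035,-0.002,0],"rot":[0,0,0]},{"jaw":0.05,"slide":[-0.035,-0.002,0],"rot":[0,0,0]},{"jaw":0.05,"slide":[-0.035,-0.002,0],"rot":[0,0,0]},{"jaw":0.05,"slide":[-0.035,-0.002,0],"rot":[0,0,0]},{"jaw":0.05,"slide":[-0.035,-0.002,0],"rot":[0,0,0]},{"jaw":0.05,"slide":[-0.035,-0.002,0],"rot":[0,0,0]},{"jaw":0.05,"slide":[-0.035,-0.002,0],"rot":[0,0,0]},{"jaw":0.05,"slide":[-0.035,-0.002,0],"rot":[0,0,0]},{"jaw":0.05,"slide":[-0.035,-0.002,0],"rot":[0,0,0]},{"jaw":0.05,"slide":[-0.035,-0.002,0],"rot":[0,0,0]},{"jaw":0.05,"slide":[-0.035,-0.002,0],"rot":[0,0,0]},{"jaw":0.05,"slide":[-0.035,-0.002,0],"rot":[0,0,0]},{"jaw":0.05,"slide":[-0.015,-0.002,0],"rot":[0,0,0]},{"jaw":0.05,"slide":[0,0,0],"rot":[0,0,0]},{"jaw":0.05,"slide":[0,0,0],"rot":[0,0,0]},{"jaw":0.05,"slide":[0,0,0],"rot":[0,0,0]}]'

```text
time_s: 12.68
tool_pos: [0.5483, -0.2697, 0.3071]
ee_rot: [0.703, 0.711, 0.0, -0.001]
ft_force: [-0.3, 0.2, -0.1]
width: 0.0499
finger_force: 0.0
```

Run:
```python
from h import *
print(manip.state()["tool_pos"])
im,d,m=grab("wrist"); C=cloud(m,d); C[d==0]=np.nan; np.savez("w2",im=im,C=C)
P=C[(C[...,2]>.084)&(C[...,2]<.096)&(abs(C[...,0]-.54)<.07)&(abs(C[...,1]+.305)<.07)]
print("bar",len(P),P.mean(0).round(4),cv2.minAreaRect((P[:,:2]*1000).astype(np.float32)))
u=proj(m,[[.54,-.305,.06]])[0].astype(int); print(u)
x0,y0=max(u[0]-75,0),max(u[1]-75,0); c=im[y0:y0+150,x0:x0+150]; print(x0,y0,c.shape)
cv2.imwrite("pics/dial.png",cv2.resize(c,None,fx=4,fy=4,interpolation=2))
```

```text
[ 0.54828876 -0.26971474  0.30713522]
bar 591 [ 0.5357 -0.303   0.0904] ((535.7705688476562, -303.9219665527344), (51.97561264038086, 14.139450073242188), 67.20823669433594)
[271 199]
196 124 (150, 150, 3)
```

View pics/dial.png

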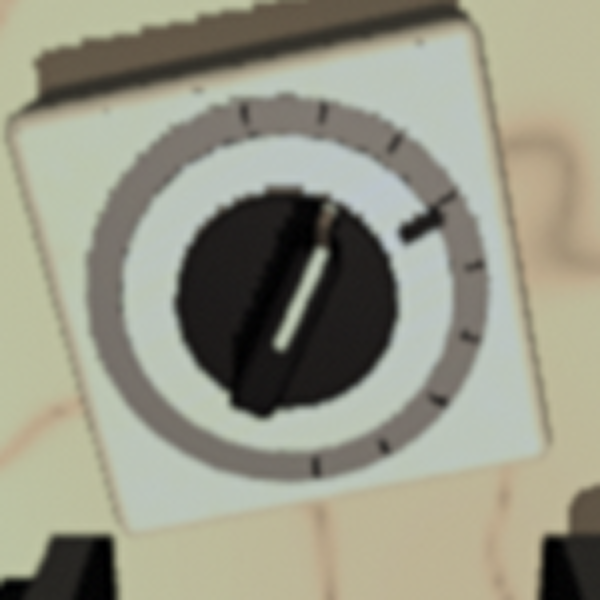

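The dial's bar points up and to the right (white line (280,345)-(330,210)); the index tab is at (402,238)-(440,215), clockwise of it.

Run:
```python
from h import *
W=np.load("w2.npz"); im=W["im"]; m=cams.camera_model("wrist"); s=manip.state()
T=np.eye(4); T[:3,:3]=R.from_quat(s["ee_rot"]).as_matrix(); T[:3,3]=s["tool_pos"]; m["T"]=T@np.array(m["hand_eye"])
c=np.array([.5358,-.3039])
# tab by colour
v,u=np.mgrid[124:274,196:346]; cu,cv_=(u-196)*4,(v-124)*4
k=(im[124:274,196:346].max(2)<75)&(cu>390)&(cu<450)&(cv_>195)&(cv_<260)
P=plane(m,np.c_[u[k],v[k]],.060)[:,:2]; q=P-c
# disc centre at z=.063
g=im[124:274,196:346].max(2)<60; n,l,st,ce=cv2.connectedComponentsWithStats(g.astype(np.uint8)); i=l[75,70]; print("comp",st[i])
Q=plane(m,np.c_[u[l==i],v[l==i]],.063)[:,:2]; print("disc",cv2.minEnclosingCircle((Q*1000).astype(np.float32)))
print("tab",k.sum(),P.mean(0),"ang",np.degrees(np.arctan2(*(P.mean(0)-c)[::-1])),"r",np.linalg.norm(q,axis=1).min(),np.linalg.norm(q,axis=1).max())
w=(im[124:274,196:346].min(2)>110)&(cu>260)&(cu<335)&(cv_>240)&(cv_<360)
L=plane(m,np.c_[u[w],v[w]],.091)[:,:2]; f=cv2.fitLine((L*1000).astype(np.float32),2,0,.01,.01).ravel(); print("line ang",np.degrees(np.arctan2(f[1],f[0])),f, w.sum())
```

```text
comp [  44   48   55   56 2133]
disc ((534.02490234375, -305.4075622558594), 34.21957778930664)
tab 49 [ 0.57538168 -0.28020706] ang 30.904040108307658 r 0.03885839173722747 0.05598406457159737
line ang 67.28578 [ 3.8613492e-01  9.2244232e-01  5.4071021e+02 -2.9381171e+02] 83
```

servo_tool --deltas '[{"jaw":0.05,"slide":[-0.017,-0.0065,0.02],"rot":[0,0,0]},{"jaw":0.05,"slide":[-0.017,-0.0065,0.02],"rot":[0,0,0]},{"jaw":0.05,"slide":[0,0,0.025],"rot":[0,0,6]},{"jaw":0.05,"slide":[0,0,0.025],"rot":[0,0,6]},{"jaw":0.05,"slide":[0,0,0.025],"rot":[0,0,6]},{"jaw":0.05,"slide":[0,0,0.02],"rot":[0,0,5.4]},{"jaw":0.05,"slide":[0,0,0.02],"rot":[0,0,0]},{"jaw":0.05,"slide":[0,0,0],"rot":[0,0,0]},{"jaw":0.05,"slide":[0,0,0],"rot":[0,0,0]},{"jaw":0.05,"slide":[0,0,0],"rot":[0,0,0]}]'

```text
time_s: 13.57
tool_pos: [0.5371, -0.3047, 0.1546]
ee_rot: [0.832, 0.554, 0.0, 0.001]
ft_force: [-0.1, -0.2, -0.1]
width: 0.0499
finger_force: 0.0
```

servo_tool --deltas '[{"jaw":0.05,"slide":[0,-0.001,0.02],"rot":[0,0,0]},{"jaw":0.05,"slide":[0,0,0.02],"rot":[0,0,0]},{"jaw":0.05,"slide":[0,0,0.018],"rot":[0,0,0]},{"jaw":0.05,"slide":[0,0,0.01],"rot":[0,0,0]},{"jaw":0.05,"slide":[0,0,0],"rot":[0,0,0]},{"jaw":0.05,"slide":[0,0,0],"rot":[0,0,0]},{"jaw":0.0,"slide":[0,0,0],"rot":[0,0,0]},{"jaw":0.0,"slide":[0,0,0],"rot":[0,0,0]},{"jaw":0.0,"slide":[0,0,0],"rot":[0,0,0]},{"jaw":0.0,"slide":[0,0,0],"rot":[0,0,0]},{"jaw":0.0,"slide":[0,0,0],"rot":[0,0,0]},{"jaw":0.0,"slide":[0,0,0],"rot":[0,0,0]}]'

```text
time_s: 14.57
tool_pos: [0.5361, -0.3055, 0.0871]
ee_rot: [0.833, 0.553, 0.001, 0.001]
ft_force: [0.4, -0.1, 6.1]
width: 0.0127
finger_force: 60.2
```

servo_tool --deltas '[{"jaw":0,"slide":[0,0,-0.001],"rot":[0,0,2.2]},{"jaw":0,"slide":[0,0,0],"rot":[0,0,4]},{"jaw":0,"slide":[0,0,0],"rot":[0,0,4]},{"jaw":0,"slide":[0,0,0],"rot":[0,0,4]},{"jaw":0,"slide":[0,0,0],"rot":[0,0,4]},{"jaw":0,"slide":[0,0,0],"rot":[0,0,4]},{"jaw":0,"slide":[0,0,0],"rot":[0,0,4]},{"jaw":0,"slide":[0,0,0],"rot":[0,0,4]},{"jaw":0,"slide":[0,0,0],"rot":[0,0,4]},{"jaw":0,"slide":[0,0,0],"rot":[0,0,2]},{"jaw":0,"slide":[0,0,0],"rot":[0,0,0]},{"jaw":0,"slide":[0,0,0],"rot":[0,0,0]},{"jaw":0,"slide":[0,0,0],"rot":[0,0,0]}]'

```text
time_s: 15.65
tool_pos: [0.536, -0.3054, 0.087]
ee_rot: [0.964, 0.268, 0.001, 0.001]
ft_force: [1.8, -0.7, 2.7]
width: 0.0129
finger_force: 59.8
```

servo_tool --deltas '[{"jaw":0.03,"slide":[0,0,0],"rot":[0,0,0]},{"jaw":0.05,"slide":[0,0,0],"rot":[0,0,0]},{"jaw":0.05,"slide":[0,0,0],"rot":[0,0,0]},{"jaw":0.05,"slide":[0,0,0],"rot":[0,0,0]},{"jaw":0.05,"slide":[0,0,-0.01],"rot":[0,0,0]},{"jaw":0.05,"slide":[0,0,-0.03],"rot":[0,0,0]},{"jaw":0.05,"slide":[0,0,-0.035],"rot":[0,0,0]},{"jaw":0.05,"slide":[0,0,-0.035],"rot":[0,0,0]},{"jaw":0.05,"slide":[0.017,0,-0.035],"rot":[0,0,0]},{"jaw":0.05,"slide":[0.017,0,-0.035],"rot":[0,0,0]},{"jaw":0.05,"slide":[0,0,-0.02],"rot":[0,0,0]},{"jaw":0.05,"slide":[0,0,0],"rot":[0,0,0]},{"jaw":0.05,"slide":[0,0,0],"rot":[0,0,0]}]'

```text
time_s: 16.73
tool_pos: [0.5652, -0.2876, 0.2892]
ee_rot: [0.964, 0.268, 0.001, 0.002]
ft_force: [0.3, -0.6, -0.8]
width: 0.0502
finger_force: 0.0
```

Run:
```python
from h import *
im,d,m=grab("wrist"); C=cloud(m,d); C[d==0]=np.nan
P=C[(C[...,2]>.084)&(C[...,2]<.096)&(abs(C[...,0]-.54)<.07)&(abs(C[...,1]+.305)<.07)]
print("bar",len(P),P.mean(0).round(4),cv2.minAreaRect((P[:,:2]*1000).astype(np.float32)))
u=proj(m,[[.536,-.305,.06]])[0].astype(int); x0,y0=u-75; print(u)
cv2.imwrite("pics/dial2.png",cv2.resize(im[max(y0,0):y0+150,x0:x0+150],None,fx=4,fy=4,interpolation=2))
im,d,m=grab("scene"); C=cloud(m,d); C[d==0]=np.nan
for lo,hi in((.12,.15),(.185,.202)):
    P=C[(C[...,2]>lo)&(C[...,2]<hi)&(abs(C[...,0]-.575)<.035)&(abs(C[...,1]-.217)<.045)]; print(np.percentile(P[:,1],[2,98]).round(4))
```

```text
bar 618 [ 0.5372 -0.304   0.0906] ((536.2755737304688, -304.3823547363281), (52.617225646972656, 12.725170135498047), 31.30873680114746)
[277 202]
[0.1976 0.2307]
[0.202  0.2229]
```

View pics/dial2.png

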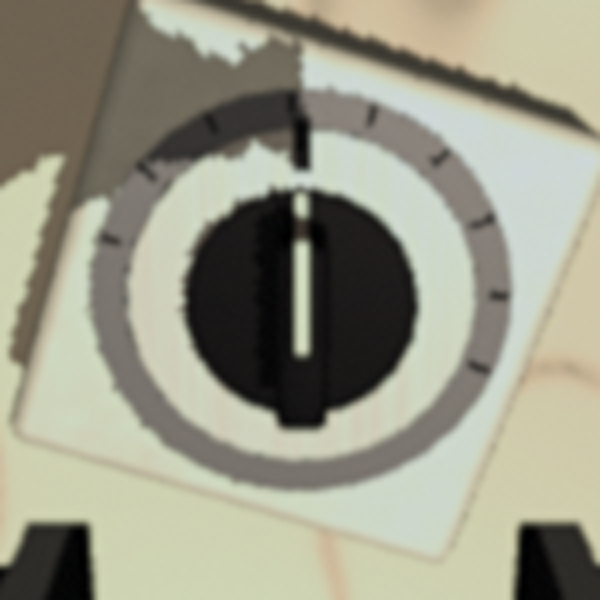

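The pointer line (301,190-355) points straight at the index tab (301,118-168), the carrier is unmoved, and the gripper is clear of everything.

```bash
python3 -c "
from bench import order
print(order.close_job())"
```

```text
the job is handed in; nothing more can be done
None
```

The job is handed in: the carrier hangs on the rail within about 2 mm of the lamp's fin, open side away from the robot. The dial's pointer lines up with the index tab, the gripper is clear, and I kept away from the bottles and the cast; the judge returned no verdict.

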